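# Preset the circuit-board holder with its thumbwheel

## Robot

A 6-joint arm with a two-finger parallel gripper is mounted at the origin on the work surface. World frame = base frame: x ahead of the robot, y to its left, z up, the work surface at z = 0. Lengths are in mm, angles in rad, forces in N, time in s.
With the tool pointing down it reaches from about 350 to 975 mm from the base axis. Payload 7.1 kg.
Tool frame: the origin (TCP) lies at the very end of the fingers, on their centre line; the grasp point (between the pads) lies 19 mm behind it; x points along the fingers, z is the direction in which the jaws open and shut, and the axes are right-handed (so a half turn about x gives the same grasp; the last joint's range is limited). The gripper opens to 88 mm and grips with 3 to 60 N. Pads are 20 mm wide; open, the fingers measure 115 mm over their backs; the gripper's body (75 mm by 178 mm) begins 61 mm behind the grasp point.
Start: joints at [-1.307, 0.423, 1.63, -0, 1.089, -0.019], TCP at [174.422, -600.151, 222.675] pointing down, gripper open.
Joint ranges: [-3, 3], [-0.9, 2.11], [0.09, 2.58], [-1.31, 4.45], [0.11, 2.69], [-2.54, 2.54]. Speed limits (rad/s): [2.39, 2.39, 3.01, 3.14, 3.14, 3.14].

## Interface

Orientations are given as a rotation vector (axis times angle).
In Python, from workcell import * gives the robot as it stands.
- The arm moves only by the shell command python3 -m crank 'ROWS'. ROWS is JSON, a list of rows, each a list of 3 entries, a list of its own where there are three numbers: the shift along the tool's x, y, z in cm, then the turn, a rotation vector about the tool's x, y, z in degrees, then the finger opening in cm, from 0 to 8.78. In form: [[[dx, dy, dz], [rx, ry, rz], claw], ...]. A call has 1 to 5 rows; each row shifts and turns the commanded pose from where the row before left it, along the tool's axes as they then stand; what a row does not reach is not made up. A row lasts 1/8 s, in which the tool goes at most 62.5 mm and 10.7 degrees, less where a joint would pass 70% of its speed; a pose out of reach is approached as far as the arm can. A call with a gripper value outside its range is refused whole. The fingers move at their own pace and stop on an object; the grip force is fixed at half the most. Time passes only in rows, so rows that do not move let the fingers close. It gives the time, the measured TCP pose, the force and the opening at its end, in the units of the state.
- get_obs(): the state, without advancing time (a new reading comes with each control period).
- get_image(name): name is "side" or "top"; returns a dict with "pixels" (400x640x3 uint8, red, green, blue), "mtx" (3x3 intrinsics, pixels), "view" (4x4, takes a point from world to camera coordinates). Camera axes: x right, y down, z forward; pixel columns grow to the right and rows downward; lengths in mm; the calibration is good to about 2 mm. A picture is of the moment at which its call begins. There is no depth.
- close_job(): hands the job in, once; it reports no verdict.
The state is a dict: "t": time; "qpos": joint angles; "qvel": joint speeds; "joint_torque": joint torques, N m; "ee_pos": TCP position; "orientation": TCP orientation; "ft_force": force on the tool from outside, world axes, zero at the start; "moment": the same for the moment, N m; "width": finger opening in mm.
Only numpy, scipy, OpenCV 4.12 (cv2) and the standard library are available. Lean on these libraries where they do the work, as an engineer would, in place of code of your own. Each camera call takes 0.05 s, during which the arm holds its last target.

## Task

On the repair bench, set the orange board holder for the next board: roll its orange thumbwheel with a fingertip until the black pointer of its sliding jaw stands inside the green band. Move the jaw only by the wheel, never by pushing the jaw itself, and leave the blue holder's setting as it is.

Things in the scene. Friction and masses are not known exactly. Their poses are not given: they have to be found in the camera images.
- orange_wheel_top (a point): Top of the orange ribbed thumbwheel, 52 mm above the bench; does not turn with it. x: the rolling direction, z up. Wheel 50 mm across, 14 wide, axle along y, 12 mm out of the holder's top between two guards 46 mm high, 60 long, so it cannot be pinched: press its top and draw along x. It does not sink; a light press (4 to 15 N) is enough. Turns easily both ways (1 N at the rim), stays where left.
- orange_jaw: Orange sliding jaw, a bar 12 (x) by 64 mm (y), top 59 mm above the bench. Origin: middle of its black pointer (4 by 16 mm, at its wheel side), at the holder's top, 24 mm to the right (-y) of the wheel's middle plane. Axes as the wheel's. Wheel top rolled to +x drives it to +x by the same distance, and back. Starts at the -x end of its 105 mm travel. Not to be touched.
- green_band: Flat green band, 24 (x) by 18 mm (y), beside the jaw's pointer on the white top of the orange holder; origin at its middle, axes as the wheel top's; 35 to 75 mm to +x of the pointer at the start. The holder is a grey box with a white top, 190 (x) by 130 (y) by 40 mm high, fixed to the bench; the wheel is midway along it and 42 mm left (+y) of its centre line.
- blue_jaw: Blue sliding jaw of a second holder, same build, with blue wheel and jaw and no green band. Origin at its black pointer; the blue wheel's middle plane is 24 mm to the left (+y). It must stay where it is. A circuit board, amber bottle and screwdriver also lie about.
Things that resemble listed ones, but are neither listed nor needed, are in the scene too. What is shaped like the part that bears orange_wheel_top but pink or purple is not meant.

How it is judged:
By the outcome, as a careful person would: the job done as asked, in the order asked, and still so for the second after the job is handed in, with the robot touching nothing.
It also fails if it takes over 42 s, if anything falls off the work surface, if the arm or the gripper's body presses on something with over 40 N, if the wrist force passes 120 N, or if a joint passes its speed limit or range.

## Working session

There is one attempt and no reset: what is moved stays moved. The work goes in short steps, Python scripts to look and compute and a shell command to move; the robot and the scene stay as the last step left them, time stands still between calls to the robot, and variables do not carry over. Pictures are saved under pics/ and viewed, and the job is handed in when it is done.

```bash
ls; mkdir -p pics
python3 - <<'E'
from workcell import *
import cv2
print(get_obs())
for n in ("side","top"):
    d=get_image(n); cv2.imwrite(f"pics/{n}0.png",d["pixels"][:,:,::-1]); print(n,d["mtx"].round(1).tolist(),d["view"].round(4).tolist())
E
```

```text
pics
{'t': 0.0, 'qpos': array([-1.30703081e+00,  4.23845687e-01,  1.63068659e+00, -4.43422775e-05,
        1.08861840e+00, -1.90050670e-02]), 'qvel': array([-0.00021601,  0.00116669, -0.00051704,  0.00094157,  0.00086115,
       -0.00064735]), 'joint_torque': array([-2.32411316e-03, -5.44628191e+01, -2.73663604e+01,  6.42283098e-02,
        2.27142626e-02, -1.31483412e-04]), 'ee_pos': array([ 174.24871959, -599.63139778,  221.90002318]), 'orientation': array([ 0.99935294,  1.33109281, -0.99780949]), 'ft_force': array([-0.05456723, -1.33960775, -0.74664152]), 'moment': array([ 0.06511139,  0.03034925, -0.03394516]), 'width': 87.8480469801899}
side [[459.1, 0.0, 325.3], [0.0, 459.1, 194.3], [0.0, 0.0, 1.0]] [[-0.9989, -0.0457, -0.0095, 529.9708], [-0.0224, 0.6477, -0.7616, -28.614], [0.0409, -0.7605, -0.648, 1423.9511], [0.0, 0.0, 0.0, 1.0]]
top [[506.1, 0.0, 315.4], [0.0, 506.1, 197.7], [0.0, 0.0, 1.0]] [[-0.0052, -1.0, -0.0063, 137.9543], [-0.9958, 0.0057, -0.0909, 519.8778], [0.0909, 0.0058, -0.9958, 1394.7705], [0.0, 0.0, 0.0, 1.0]]
```

View pics/side0.png

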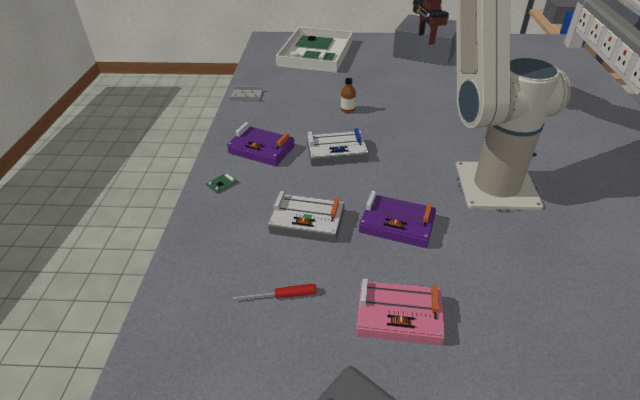

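View pics/top0.png

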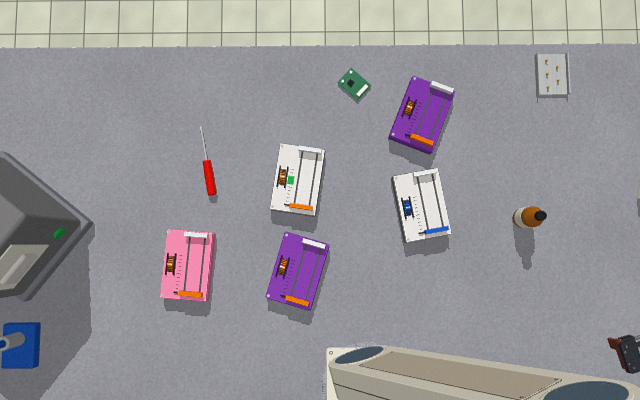

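The side view shows the white-topped holder with orange wheel at about (304,222). In the top view it is at (283,177), with green at (291,180) and the orange jaw at (301,208). The look-alikes in the top view are pink (171,264), purple (284,266), purple (409,107) and white with a blue wheel (407,207). Only the one at (283,177) has a white top, an orange wheel and a green band. I'll confirm it in a crop.

Run:
```python
import cv2
a=cv2.imread("pics/top0.png")[138:222,260:340]
b=cv2.imread("pics/side0.png")[185:245,262:352]
cv2.imwrite("pics/ctop.png",cv2.resize(a,None,fx=7,fy=7,interpolation=cv2.INTER_CUBIC))
cv2.imwrite("pics/cside.png",cv2.resize(b,None,fx=8,fy=8,interpolation=cv2.INTER_CUBIC))
```

```text
(no output)
```

View pics/ctop.png

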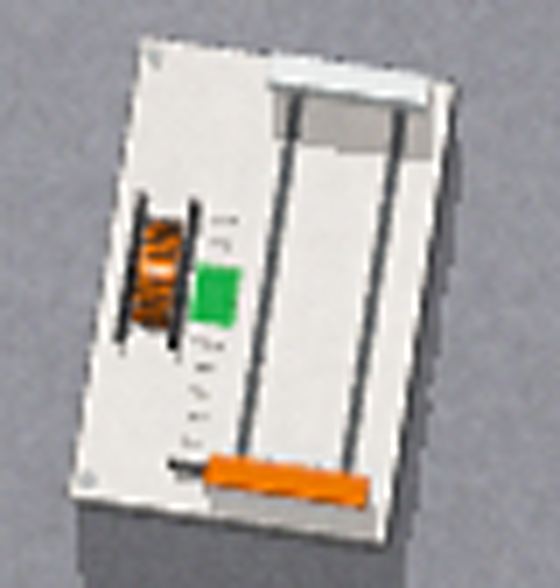

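View pics/cside.png

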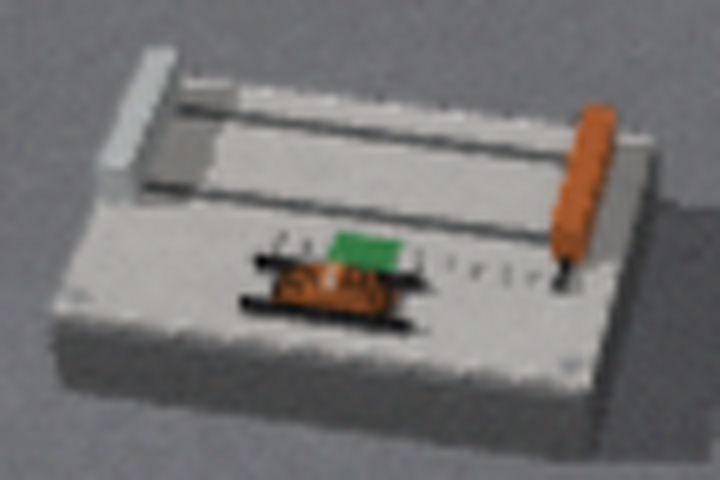

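The crop confirms it: white top, orange wheel and green band, with the jaw and pointer at the near end. In crop pixels, the pointer is at (187,467), the green band at (217,295), and the top's corners at (143,40), (455,88), (385,543) and (72,495).

```bash
cat > h.py <<'E'
import numpy as np
from workcell import *
def ray(d,u,v,z):
    V=np.array(d["view"]);K=np.array(d["mtx"])
    R,t=V[:3,:3],V[:3,3];c=-R.T@t;r=R.T@np.linalg.solve(K,[u,v,1]);return c+r*(z-c[2])/r[2]
def crop(U,o,s): return [(U[i]+.5)/s-.5+o[i] for i in (0,1)]
E
python3 - <<'E'
from h import *
from scipy.spatial.transform import Rotation as R
import cv2
np.set_printoptions(precision=2,suppress=True)
d=get_image("top"); f=lambda U,z:ray(d,*crop(U,(260,138),7),z)
C=np.array([f(U,40) for U in [(143,40),(455,88),(385,543),(72,495)]])
print(C,[np.linalg.norm(C[i]-C[i-1]) for i in range(4)])
c=C.mean(0); ex=C[0]+C[1]-C[2]-C[3]; ey=C[0]+C[3]-C[1]-C[2]
a1=np.arctan2(ex[1],ex[0]);a2=np.arctan2(-ey[0],ey[1]);a=(a1+a2)/2;print("yaw",np.degrees([a1,a2,a]))
ux=np.array([np.cos(a),np.sin(a),0]);uy=np.array([-np.sin(a),np.cos(a),0])
print("centre",c,"wheel pred",c+42*uy, "wheel seen",f((158,275),50))
p=f((187,467),42);g=f((217,295),40);print("pointer",p,"green",g,"d along",(g-p)@ux,(g-p)@uy, "pointer rel c",(p-c)@ux,(p-c)@uy,"green rel",(g-c)@ux,(g-c)@uy)
# pixel check of green & side
s=get_image("side");f2=lambda U,z:ray(s,*crop(U,(262,185),8),z)
p=f2((563,276),41);g=f2((366,250),40);print("side pointer",p,"green",g,(g-p)@ux,"wheel",f2((334,272),50))
cs=np.array([f2(U,40) for U in [(55,315),(590,388),(655,142)]]);print(cs, (cs[0]+cs[2])/2)
o=get_obs();print(R.from_rotvec(o["orientation"]).as_matrix())
E
```

```text
[[672.67 233.34  40.  ]
 [652.42 108.66  40.  ]
 [470.69 137.53  40.  ]
 [490.38 261.21  40.  ]] [np.float64(184.4097603437534), np.float64(126.31164361206659), np.float64(184.0115498993318), np.float64(125.23991610147466)]
yaw [-8.86 -9.13 -9.  ]
centre [571.54 185.18  40.  ] wheel pred [578.11 226.67  40.  ] wheel seen [576.53 226.54  50.  ]
pointer [501.07 215.59  42.  ] green [569.71 203.79  40.  ] d along 69.64409277110795 -0.9159525593011835 pointer rel c -74.36035485230114 19.01270309358309 green rel -4.716262081193191 18.09675053428191
side pointer [502.11 214.19  41.  ] green [570.52 202.55  40.  ] 69.38655717772278 wheel [579.38 224.48  50.  ]
[[673.44 238.43  40.  ]
 [491.36 266.56  40.  ]
 [471.79 142.72  40.  ]] [572.62 190.58  40.  ]
[[-0.    0.96  0.28]
 [ 0.    0.28 -0.96]
 [-1.    0.   -0.  ]]
```

Both cameras agree. The wheel is at about (578,226), the yaw is -9°, and the pointer has to travel about 70 mm. I'll close the fingers and fly over.

```bash
python3 -m crank '[[[-3,1,-1],[0,0,0],0],[[0,3.9,-4.2],[0,0,0],0],[[0,3.9,-4.2],[0,0,0],0],[[0,3.9,-4.2],[0,0,0],0],[[0,3.9,-4.2],[0,0,0],0]]'; python3 -m crank '[[[0,3.9,-4.2],[0,0,0],0],[[0,3.9,-4.2],[0,0,0],0],[[0,3.9,-4.2],[0,0,0],0],[[0,3.9,-4.2],[0,0,0],0],[[0,3.9,-4.2],[0,0,0],0]]'
```

```text
t: 0.82
ee_pos: [284.6, -381.2, 252.7]
orientation: [0.999, 1.329, -0.999]
ft_force: [1.0, -0.2, 0.5]
width: 41.2
t: 1.45
ee_pos: [413.4, -125.1, 252.9]
orientation: [0.999, 1.329, -0.998]
ft_force: [0.7, -1.1, -0.2]
width: 0.6
```

```bash
python3 -m crank '[[[0,3.5,-4.2],[0,0,0],0],[[0,3.5,-4.2],[0,0,0],0],[[0,3.5,-4.2],[0,0,0],0],[[0,3.5,-4.2],[0,0,0],0],[[0,3.5,-4.2],[0,0,0],0]]'; python3 -m crank '[[[0,3.5,-4.2],[0,0,0],0],[[0,3.5,-4.2],[0,0,0],0],[[0,0,0],[-10,0,0],0],[[0,0,0],[-10,0,0],0],[[0,0,0],[-10,0,0],0]]';python3 -m crank '[[[3,0,0],[-10,0,0],0],[[3,0,0],[-10,0,0],0],[[3,0,0],[-10,0,0],0],[[3,0,0],[-4.5,0,0],0],[[0,0,0],[0,0,0],0]]'
python3 - <<'E'
from h import *
from scipy.spatial.transform import Rotation as R
o=get_obs();M=R.from_rotvec(o["orientation"]).as_matrix();print(M.round(3),o["ee_pos"],o["t"],o["ft_force"]);a=np.radians(-9);ux=np.array([np.cos(a),np.sin(a),0])
D=np.array([578,226.5,52])-12*ux-o["ee_pos"];print("tool delta cm",M.T@D/10, np.degrees(np.arctan2(M[1,2],M[0,2])))
import cv2
for n in ("side","top"):
    d=get_image(n); cv2.imwrite(f"pics/{n}1.png",d["pixels"][:,:,::-1])
E
```

```text
t: 2.08
ee_pos: [522.7, 125.5, 252.7]
orientation: [0.998, 1.33, -0.998]
ft_force: [1.2, -1.0, 0.6]
width: 0.4
t: 2.7
ee_pos: [565.8, 224.1, 252.3]
orientation: [0.593, 1.489, -0.593]
ft_force: [-0.4, -0.3, 0.7]
width: 0.5
t: 3.32
ee_pos: [564.3, 223.2, 130.4]
orientation: [0.126, 1.572, -0.13]
ft_force: [0.7, -0.3, 0.5]
width: 0.3
[[-0.005  0.162  0.987]
 [-0.002  0.987 -0.162]
 [-1.    -0.003 -0.004]] [564.27039195 223.18895857 130.42402554] 3.325 [ 0.73302307 -0.34235287  0.53097635]
tool delta cm [7.84045601 0.56255932 0.13593632] -9.342595884197992
```

```bash
python3 -m crank '[[[3,0.56,0.1],[0,0,0],0],[[3,0,0],[0,0,0],0],[[0.8,0,0],[0,0,0],0],[[0,0,0],[0,0,0],0]]'
python3 - <<'E'
from h import *
import cv2
for n,(x,y) in (("side",(262,165)),("top",(260,138))):
    d=get_image(n); im=d["pixels"][:,:,::-1]
    cv2.imwrite(f"pics/{n}2.png",cv2.resize(im[y:y+85,x:x+100],None,fx=7,fy=7,interpolation=cv2.INTER_CUBIC))
print(get_obs()["ft_force"])
E
```

```text
t: 3.92
ee_pos: [568.5, 229.4, 65.6]
orientation: [0.128, 1.566, -0.128]
ft_force: [-0.1, 0.3, -0.3]
width: 0.7
[-0.12390676 -1.41564461 -0.21965727]
```

View pics/side2.png

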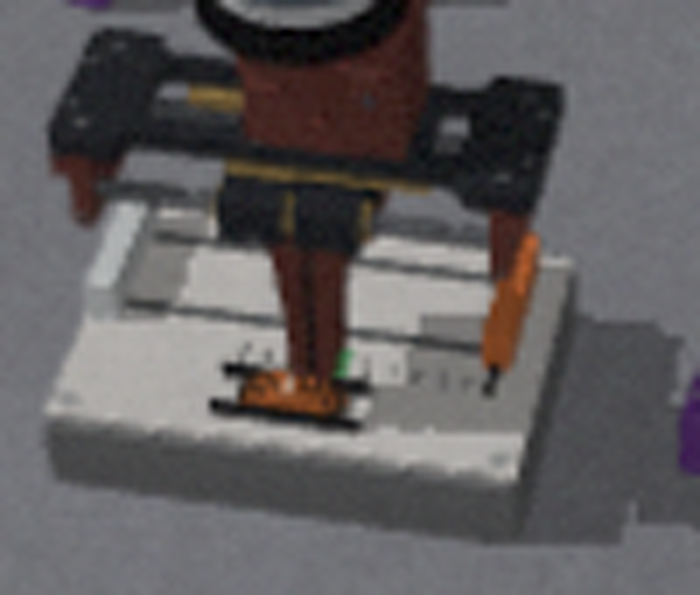

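View pics/top2.png

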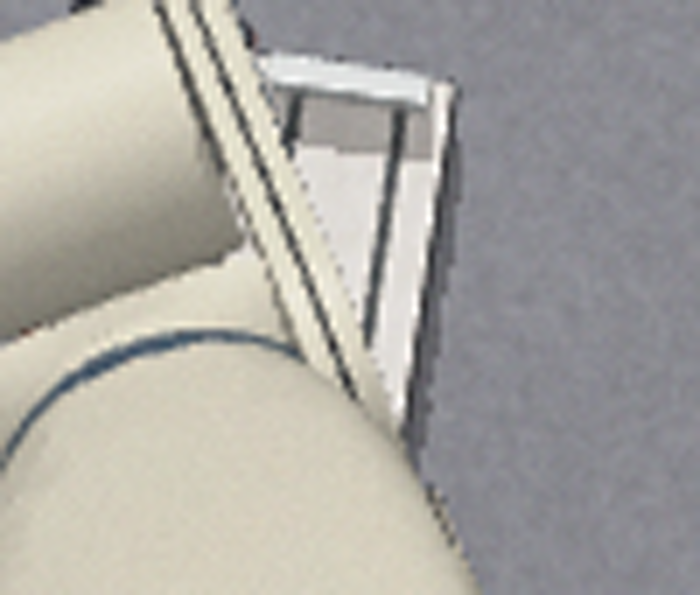

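The top view is blocked by the arm. The side view shows the closed fingertip above the orange wheel at about crop (310,378). Next I press down gently.

```bash
python3 -m crank '[[[0.9,-0.05,-0.3],[0,0,0],0],[[0.3,0,0],[0,0,0],0],[[0,0,0],[0,0,0],0]]'; python3 -m crank '[[[0.15,0,0],[0,0,0],0],[[0,0,0],[0,0,0],0]]'
```

```text
t: 4.4
ee_pos: [564.7, 229.2, 52.5]
orientation: [0.127, 1.567, -0.128]
ft_force: [0.7, 0.1, -0.1]
width: 0.7
t: 4.65
ee_pos: [564.9, 229.2, 51.1]
orientation: [0.127, 1.567, -0.127]
ft_force: [-0.4, -0.1, 0.1]
width: 0.3
```

```bash
python3 -m crank '[[[0.1,0,0],[0,0,0],0],[[0,0,0],[0,0,0],0]]'; python3 -m crank '[[[0.1,0,0],[0,0,0],0],[[0,0,0],[0,0,0],0]]'
```

```text
t: 4.9
ee_pos: [565.0, 229.3, 50.3]
orientation: [0.128, 1.567, -0.127]
ft_force: [-0.8, 0.3, 1.5]
width: 0.3
t: 5.15
ee_pos: [565.1, 229.3, 50.2]
orientation: [0.128, 1.567, -0.127]
ft_force: [-2.8, -0.9, 9.7]
width: 0.5
```

```bash
python3 -m crank '[[[0,0,0.3],[0,0,0],0],[[0,0,0],[0,0,0],0]]'; python3 -m crank '[[[0,0,0.3],[0,0,0],0],[[0,0,0],[0,0,0],0]]'
```

```text
t: 5.4
ee_pos: [568.0, 228.9, 50.9]
orientation: [0.128, 1.567, -0.127]
ft_force: [-5.8, -1.6, 16.6]
width: 0.7
t: 5.65
ee_pos: [571.6, 228.5, 50.9]
orientation: [0.128, 1.566, -0.127]
ft_force: [-1.6, -1.6, 14.6]
width: 0.7
```

```bash
python3 -m crank '[[[-0.05,0,0.4],[0,0,0],0],[[0,0,0.4],[0,0,0],0],[[0,0,0],[0,0,0],0]]'
python3 - <<'E'
from h import *
import cv2
x,y=262,165
im=get_image("side")["pixels"][:,:,::-1]
cv2.imwrite(f"pics/side3.png",cv2.resize(im[y:y+85,x:x+100],None,fx=7,fy=7,interpolation=cv2.INTER_CUBIC))
E
```

```text
t: 6.02
ee_pos: [580.7, 227.1, 52.1]
orientation: [0.128, 1.563, -0.126]
ft_force: [-0.6, -3.5, 15.7]
width: 1.0
```

View pics/side3.png

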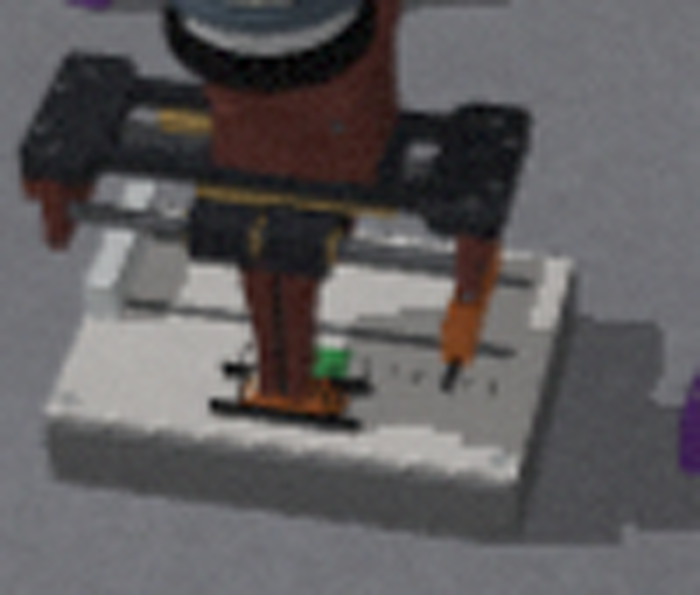

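The jaw has followed the wheel by about 16 mm. I'll continue this stroke.

```bash
python3 -m crank '[[[-0.03,0,0.4],[0,0,0],0],[[0,0,0.3],[0,0,0],0],[[0,0,0],[0,0,0],0]]'
```

```text
t: 6.45
ee_pos: [587.4, 226.1, 51.5]
orientation: [0.128, 1.564, -0.126]
ft_force: [-0.2, -1.4, 9.1]
width: 0.3
```

```bash
python3 -m crank '[[[-1,0,0],[0,0,0],0],[[0,0.1,-2.0],[0,0,0],0],[[0.9,0,0],[0,0,0],0],[[0,0,0],[0,0,0],0]]'
python3 - <<'E'
from h import *
import cv2
x,y=262,165
im=get_image("side")["pixels"][:,:,::-1]
cv2.imwrite(f"pics/side4.png",cv2.resize(im[y:y+85,x:x+100],None,fx=7,fy=7,interpolation=cv2.INTER_CUBIC))
E
```

```text
t: 6.95
ee_pos: [565.7, 230.1, 50.5]
orientation: [0.127, 1.568, -0.127]
ft_force: [-1.5, 0.3, 2.8]
width: 0.7
```

View pics/side4.png

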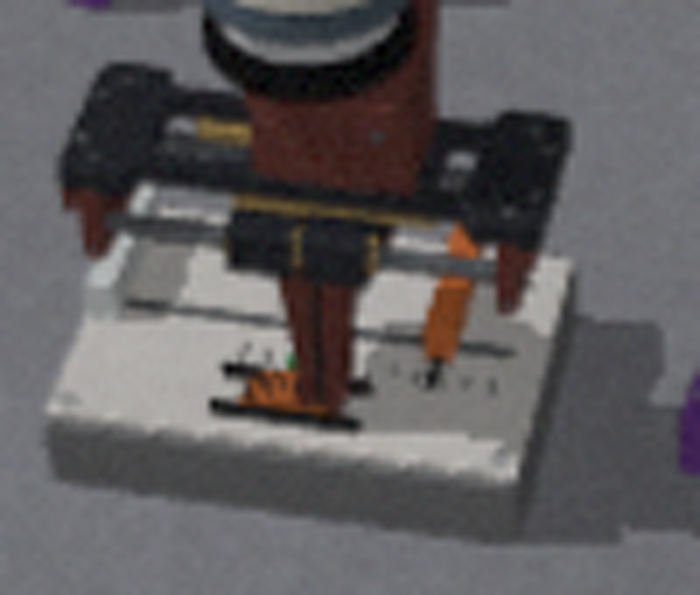

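The pointer is now at crop (433,380), so it has moved about 23 mm. Second stroke.

```bash
python3 -m crank '[[[0.03,0,0.4],[0,0,0],0],[[0,0,0.4],[0,0,0],0],[[0,0,0.4],[0,0,0],0],[[0,0,0],[0,0,0],0]]'; python3 -m crank '[[[0,0,0.4],[0,0,0],0],[[0,0,0.4],[0,0,0],0],[[0,0,0.2],[0,0,0],0],[[0,0,0],[0,0,0],0]]'
```

```text
t: 7.5
ee_pos: [580.2, 228.1, 52.2]
orientation: [0.128, 1.564, -0.127]
ft_force: [-0.7, -1.7, 11.3]
width: 0.8
t: 8.0
ee_pos: [589.5, 226.6, 51.3]
orientation: [0.128, 1.565, -0.127]
ft_force: [0.4, 0.3, 5.8]
width: 0.5
```

```bash
python3 -m crank '[[[-1,0,0],[0,0,0],0],[[0,0.1,-2.0],[0,0,0],0],[[0.9,0,0],[0,0,0],0],[[0,0,0],[0,0,0],0]]'
python3 - <<'E'
from h import *
import cv2
x,y=262,165
im=get_image("side")["pixels"][:,:,::-1]
cv2.imwrite(f"pics/side5.png",cv2.resize(im[y:y+85,x:x+100],None,fx=7,fy=7,interpolation=cv2.INTER_CUBIC))
E
```

```text
t: 8.5
ee_pos: [568.3, 230.7, 51.3]
orientation: [0.127, 1.568, -0.127]
ft_force: [-2.5, 0.7, 2.0]
width: 0.6
```

View pics/side5.png

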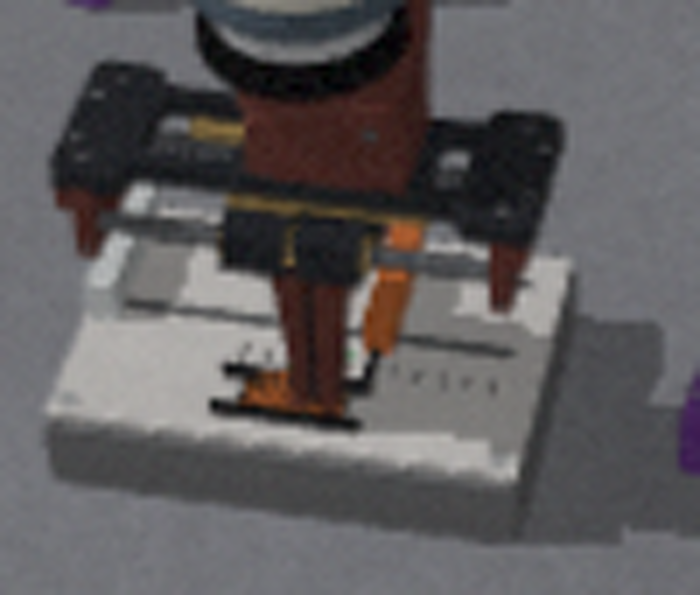

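The pointer is at about crop (373,370) and the band's centre at about (320,359), so about 21 mm remain.

```bash
python3 -m crank '[[[0.05,-0.1,0.4],[0,0,0],0],[[0,-0.1,0.4],[0,0,0],0],[[0,0,0.4],[0,0,0],0],[[0,0,0],[0,0,0],0]]'; python3 -m crank '[[[0,0,0.4],[0,0,0],0],[[0,0,0.3],[0,0,0],0],[[0,0,0],[0,0,0],0]]'
python3 - <<'E'
from h import *
import cv2
x,y=262,165
im=get_image("side")["pixels"][:,:,::-1]
cv2.imwrite(f"pics/side6.png",cv2.resize(im[y:y+85,x:x+100],None,fx=7,fy=7,interpolation=cv2.INTER_CUBIC))
E
```

```text
t: 9.05
ee_pos: [582.3, 227.8, 52.2]
orientation: [0.13, 1.563, -0.126]
ft_force: [1.6, 3.4, 6.1]
width: 0.4
t: 9.43
ee_pos: [588.0, 225.9, 51.5]
orientation: [0.128, 1.565, -0.127]
ft_force: [2.4, 2.5, 4.6]
width: 0.1
```

View pics/side6.png

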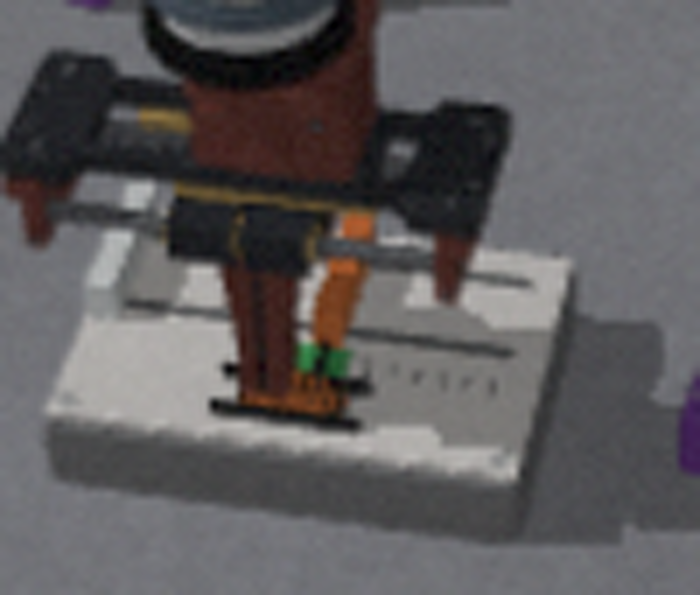

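The pointer is at (323,360), in the middle of the green band, which spans about 298–350. I'll lift straight up and clear the top view.

```bash
python3 -m crank '[[[-2,0,0],[0,0,0],0],[[-5,0,0],[0,0,0],0],[[-5,0,0],[0,0,0],0],[[-5,0,0],[0,0,0],0],[[0,-5,0],[0,0,0],0]]'; python3 -m crank '[[[0,-6,0],[0,0,0],0],[[0,-6,0],[0,0,0],0],[[0,-6,0],[0,0,0],0],[[0,-6,0],[0,0,0],0],[[0,-6,0],[0,0,0],0]]'; python3 -m crank '[[[0,-6,0],[0,0,0],0],[[0,-6,0],[0,0,0],0],[[0,-6,0],[0,0,0],0],[[0,0,0],[0,0,0],0],[[0,0,0],[0,0,0],0]]'
python3 - <<'E'
from h import *
import cv2
ims={}
for n,(x,y) in (("side",(262,165)),("top",(260,138))):
    d=get_image(n); im=d["pixels"][:,:,::-1]; cv2.imwrite(f"pics/{n}7full.png",im)
    ims[n]=cv2.resize(im[y:y+85,x:x+57],None,fx=7,fy=7,interpolation=cv2.INTER_CUBIC) if n=="top" else cv2.resize(im[y:y+85,x:x+57+0],None,fx=7,fy=7,interpolation=cv2.INTER_CUBIC)
cv2.imwrite("pics/both7.png",np.hstack([ims["side"],ims["top"]]))
E
```

```text
t: 10.1
ee_pos: [580.9, 178.0, 226.5]
orientation: [0.127, 1.559, -0.122]
ft_force: [-0.3, -1.3, -0.8]
width: 0.4
t: 10.72
ee_pos: [528.6, -121.7, 221.8]
orientation: [0.127, 1.568, -0.128]
ft_force: [1.2, 0.2, -0.4]
width: 0.6
t: 11.35
ee_pos: [500.1, -297.0, 221.3]
orientation: [0.129, 1.568, -0.128]
ft_force: [0.4, 0.4, 0.4]
width: 0.4
```

View pics/both7.png

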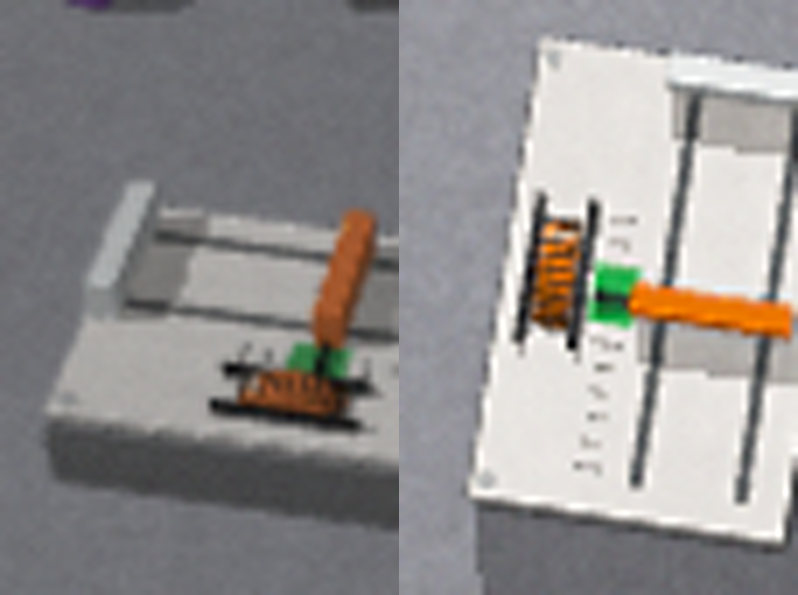

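View pics/top7full.png

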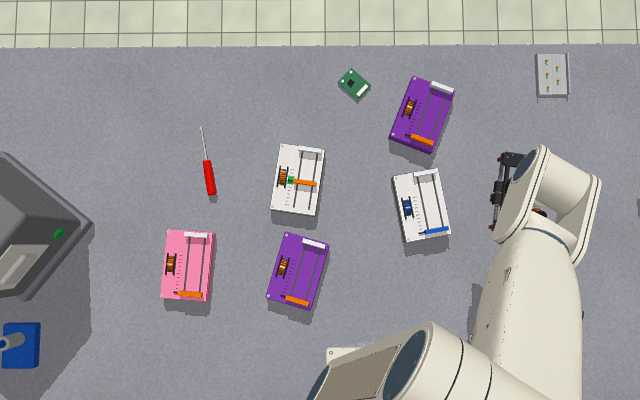

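In the top view the pointer is at row 297 of a band spanning 265–327, so it is centred. The blue jaw is unchanged. The arm now hides the bottle, so I'll check it in the side view.

View pics/side7full.png

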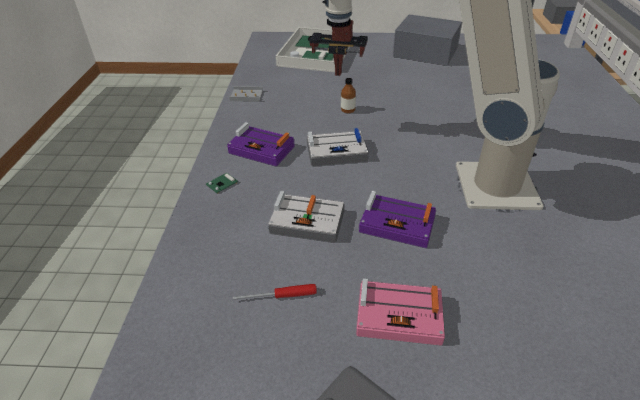

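The bottle stands untouched at (348,97), and everything else is in place with the fingers clear.

```bash
python3 -c "
from workcell import *
print(close_job())"
```

```text
the job is handed in; nothing more can be done
None
```

The orange holder is set: its black pointer now stands in the middle of the green band, and I have handed the job in. I rolled the thumbwheel with the closed fingertips in three strokes, about 70 mm of jaw travel in all.

- **Pointer:** after I moved the arm clear, the top view put it within about 1 mm of the band's centre, and the side view also shows it inside the band.
- **Other things:** the jaw was moved only by the wheel. The blue jaw stands where it did, and the bottle, board and screwdriver have not moved.
- **Limits:** the job took about 11.5 s of the 42 s allowed. The fingertip pressed mostly at 2–16 N, peaking at about 17 N. That is slightly over the suggested 15 N press and well under the force limits.
- **Disagreements:** the cameras differed by up to about 5 mm on the holder's position. The first touch came about 2 mm lower than I expected, because the fingertip met the wheel on its sloping side.

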